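Pack the porcelain paints into their caddy

TASK

Put the four porcelain paint jars (round brown glass with a red, blue, yellow or white cap) into the wooden caddy, each standing upright on the floor of the compartment of its own colour, and never tip a jar over. Leave the two look-alikes, the brown jar with the black cap and the square ink bottle with the red cap, standing where they are.

Things in the scene. Friction and masses are not known exactly. Their poses are not given: they have to be found in the camera images.
- jar_red: Paint jar: round jar of dark brown glass with a wide red screw cap and a paper label with a red band. 40 mm in diameter all the way up (glass 0 to 42 mm, cap from 44 to 62 mm above its underside), 62 mm tall, about 90 g, standing upright and loose. Origin: centre of the underside; z up. Can be gripped from above at the cap from any side.
- jar_blue: Paint jar: round jar of dark brown glass with a wide blue screw cap and a paper label with a blue band. 40 mm in diameter all the way up (glass 0 to 42 mm, cap from 44 to 62 mm above its underside), 62 mm tall, about 90 g, standing upright and loose. Origin: centre of the underside; z up. Can be gripped from above at the cap from any side.
- jar_yellow: Paint jar: round jar of dark brown glass with a wide yellow screw cap and a paper label with a yellow band. 40 mm in diameter all the way up (glass 0 to 42 mm, cap from 44 to 62 mm above its underside), 62 mm tall, about 90 g, standing upright and loose. Origin: centre of the underside; z up. Can be gripped from above at the cap from any side.
- jar_white: Paint jar: round jar of dark brown glass with a wide white screw cap and a paper label with a white band. 40 mm in diameter all the way up (glass 0 to 42 mm, cap from 44 to 62 mm above its underside), 62 mm tall, about 90 g, standing upright and loose. Origin: centre of the underside; z up. Can be gripped from above at the cap from any side.
- pad_red: Red floor inlay (66 x 66 x 2 mm) of one compartment of the fixed wooden caddy, 172 mm square: 2 x 2 open compartments, 68 mm square inside, 80 mm between centres. Walls 12 mm thick, tops 28 mm above the table; a low grip sticks out 16 mm on two sides. Origin: centre of the inlay's underside, 6 mm above the table (a jar stands 2 mm above it). z up, x, y along the walls.
- pad_blue: Blue floor inlay (66 x 66 x 2 mm) of one compartment of the fixed wooden caddy, 172 mm square: 2 x 2 open compartments, 68 mm square inside, 80 mm between centres. Walls 12 mm thick, tops 28 mm above the table; a low grip sticks out 16 mm on two sides. Origin: centre of the inlay's underside, 6 mm above the table (a jar stands 2 mm above it). z up, x, y along the walls.
- pad_yellow: Yellow floor inlay (66 x 66 x 2 mm) of one compartment of the fixed wooden caddy, 172 mm square: 2 x 2 open compartments, 68 mm square inside, 80 mm between centres. Walls 12 mm thick, tops 28 mm above the table; a low grip sticks out 16 mm on two sides. Origin: centre of the inlay's underside, 6 mm above the table (a jar stands 2 mm above it). z up, x, y along the walls.
- pad_white: White floor inlay (66 x 66 x 2 mm) of one compartment of the fixed wooden caddy, 172 mm square: 2 x 2 open compartments, 68 mm square inside, 80 mm between centres. Walls 12 mm thick, tops 28 mm above the table; a low grip sticks out 16 mm on two sides. Origin: centre of the inlay's underside, 6 mm above the table (a jar stands 2 mm above it). z up, x, y along the walls.
- jar_black: Look-alike that stays where it is: the same dark brown round jar, 40 mm across and 62 mm tall, but with a black cap and a black band. Loose. Origin: centre of the underside; z up.
- ink_bottle: Look-alike that stays where it is: square bottle of pale blue-grey glass, 42 x 42 mm, shoulder at 40 mm, narrow red cap 32 mm in diameter, 62 mm tall. Loose. Origin: centre of the underside; z up.
Not all that is in view belongs to the job. Of the things that look like the jar_blue, the middle-sized one is meant. What is shaped like the ink_bottle but green is not meant.

How it is judged (in metres and radians):
At the end, for the whole second after the job is handed in: Each paint jar stands in the compartment of its cap's colour: centre within 15 mm of the inlay's centre along each wall, underside -2 to 6 mm from the inlay's origin, tilt under 0.1 rad, released, at rest. Black-capped jar and ink bottle upright, within 15 mm of their start (x of jar_red in the frame of pad_red between -0.015 and 0.015 m and y of jar_red in the frame of pad_red between -0.015 and 0.015 m and z of jar_red in the frame of pad_red between -0.002 and 0.006 m and angle between each of jar_red, jar_blue, jar_yellow, jar_white, jar_black, ink_bottle's own z axis and vertical below 0.1 rad and linear speed of each of jar_red, jar_blue, jar_yellow, jar_white below 0.02 m/s and angular speed of each of jar_red, jar_blue, jar_yellow, jar_white below 0.2 rad/s and contact force between each of jar_red, jar_blue, jar_yellow, jar_white and the fingers below 0.05 N and x of jar_blue in the frame of pad_blue between -0.015 and 0.015 m and y of jar_blue in the frame of pad_blue between -0.015 and 0.015 m and z of jar_blue in the frame of pad_blue between -0.002 and 0.006 m and x of jar_yellow in the frame of pad_yellow between -0.015 and 0.015 m and y of jar_yellow in the frame of pad_yellow between -0.015 and 0.015 m and z of jar_yellow in the frame of pad_yellow between -0.002 and 0.006 m and x of jar_white in the frame of pad_white between -0.015 and 0.015 m and y of jar_white in the frame of pad_white between -0.015 and 0.015 m and z of jar_white in the frame of pad_white between -0.002 and 0.006 m and distance of each of jar_black, ink_bottle from where it was at the start of the episode below 0.015 m); the robot touches nothing.
It fails at once if a paint jar is tipped over (more than 0.7 rad) (angle between any of jar_red, jar_blue, jar_yellow, jar_white's own z axis and vertical above 0.7 rad).
It fails at once if a look-alike is moved by more than 15 mm or tipped over (distance of any of jar_black, ink_bottle from where it was at the start of the episode above 0.015 m or angle between any of jar_black, ink_bottle's own z axis and vertical above 0.7 rad).
It also fails if it takes over 96 s, if anything falls off the work surface, if the arm or the gripper's body presses on something with over 40 N, if the wrist force passes 120 N, or if a joint passes its speed limit or range.

ROBOT

A 7-joint arm with a two-finger parallel gripper is mounted at the origin on the work surface. World frame = base frame: x ahead of the robot, y to its left, z up, the work surface at z = 0. Lengths are in mm, angles in degrees, forces in N, time in s.
With the tool pointing down it reaches from about 350 to 900 mm from the base axis. Payload 19.9 kg.
Tool frame: the origin (TCP) lies where the fingers leave the gripper's body, on its centre line; the fingertips stand r.tcp_to_tips ahead of it and the grasp point (between the pads) lies 54 mm ahead of it (r.tcp_to_tips is the distance from the TCP to the fingertips, in mm); z points along the fingers, y is the line along which they close (so a half turn about z gives the same grasp; the last joint's range is limited). The gripper opens to 85 mm and grips with 20 to 120 N. Pads are 22 mm wide; open, the fingers measure 114 mm over their backs; the gripper's body (76 mm by 85 mm) begins 54 mm behind the grasp point. The pads swing forward as they close: fully open they stand 13 mm farther back than shut.
Start: joints at [70.789, 23.915, -0.59, 92.452, 0.269, 63.638, -3.037], TCP at [180.994, -598.205, 303.86] pointing down, gripper open.
Joint ranges: [-161.28, 161.28], [-22.2, 115.67], [-73.04, 71.86], [3.21, 147.25], [-68.34, 248.33], [10.77, 114.83], [-161.83, 161.83]. Speed limits (degrees/s): [108.29, 108.29, 136.94, 136.94, 172.46, 172.46, 172.46].

INTERFACE

Orientations are given as a 3x3 rotation matrix whose columns are the frame's x, y, z axes.
In Python, from plant import r gives the robot as it stands. The module is installed in compiled form; this text tells all that it offers.
- The arm moves only by the shell command python3 -m inch 'ROWS'. ROWS is JSON, a list of rows, each an object with "fingers": the finger opening in mm, from 0 to 85.4; "slide": the shift along the world's x, y, z in mm, a list of three; "turn": the turn, a rotation vector about the world's x, y, z in rad, a list of three. In form: [{"fingers": fingers, "slide": [tx, ty, tz], "turn": [ax, ay, az]}, ...]. A call has 1 to 8 rows; each row shifts and turns the commanded pose from where the row before left it; what a row does not reach is not made up. A row lasts 1/12 s, in which the tool goes at most 41.7 mm and 7.16 degrees, less where a joint would pass 70% of its speed; a pose out of reach is approached as far as the arm can. A call with a gripper value outside its range is refused whole. The fingers move at their own pace and stop on an object; the grip force is fixed at half the most. Time passes only in rows, so rows that do not move let the fingers close. It gives the time, the measured TCP pose, the force, the opening and the grip force at its end, in the units of the state.
- r.get_state(): the state, without advancing time (a new reading comes with each control period).
- r.get_image(name): name is "scene" or "top" or "wrist"; returns the picture (400x640x3 uint8, blue, green, red); there is no depth.
- r.camera_info(name): a dict with "mtx" (3x3 intrinsics, pixels), "rvec" (rotation vector, rad) and "tvec" (3), from world to camera coordinates, as OpenCV has them. Camera axes: x right, y down, z forward; pixel columns grow to the right and rows downward; lengths in mm; the calibration is good to about 2 mm. A picture is of the moment at which its call begins: read the wrist's pose just before it. camera_info takes no time and is no camera call; for the wrist camera it gives the pose at the moment of the call.
- r.sign_off(): hands the job in; it is judged then, once.
The state is a dict: "time": time; "joint_positions": joint angles; "joint_velocities": joint speeds; "joint_torque": joint torques, N m; "position": TCP position; "orientation": TCP orientation; "ft_force": force on the tool from outside, world axes, zero at the start; "moment": the same for the moment, N m; "width": finger opening in mm; "gripper_force": force on a finger pad.
Only numpy, scipy, OpenCV 4.12 (cv2) and the standard library are available. Lean on these libraries where they do the work, as an engineer would, in place of code of your own. Each camera call takes 0.05 s, during which the arm holds its last target. There are 200 camera calls.

## Working session

There is one attempt and no reset: what is moved stays moved. The work goes in short steps, Python scripts to look and compute and a shell command to move; the robot and the scene stay as the last step left them, time stands still between calls to the robot, and variables do not carry over. Pictures are saved under pics/ and viewed, at most 14 in all, crops included, and the job is handed in when it is done.

```bash
mkdir -p pics; python3 - <<'E'
from plant import r
import cv2
for n in("top","scene"):
    cv2.imwrite(f"pics/{n}0.png",r.get_image(n))
    c=r.camera_info(n);print(n,c)
s=r.get_state();print(s['time'],s['position'],s['orientation'],s['width'],r.tcp_to_tips)
E
```

```text
top {'mtx': array([[366.02650438,   0.        , 319.22867517],
       [  0.        , 366.02650438, 197.07486367],
       [  0.        ,   0.        ,   1.        ]]), 'rvec': array([ 2.1768167 , -2.1470488 ,  0.15579546]), 'tvec': array([-15.41018513, 457.64669118, 794.56691388])}
scene {'mtx': array([[385.39233677,   0.        , 310.59976172],
       [  0.        , 385.39233677, 195.41030522],
       [  0.        ,   0.        ,   1.        ]]), 'rvec': array([ 2.29238426,  1.13193167, -0.34256474]), 'tvec': array([-289.8495971 , -300.37782366, 1068.76954435])}
0.1 [ 180.94221188 -598.00207173  303.33759245] [[ 9.57137512e-01  2.89633604e-01 -3.99048710e-04]
 [ 2.89633866e-01 -9.57136966e-01  1.02537671e-03]
 [-8.49607193e-05 -1.09700454e-03 -9.99999395e-01]] 85.79730423674297 72.6
```

View pics/top0.png

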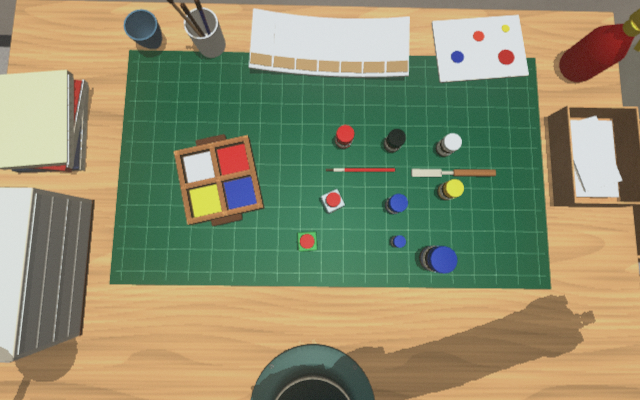

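View pics/scene0.png

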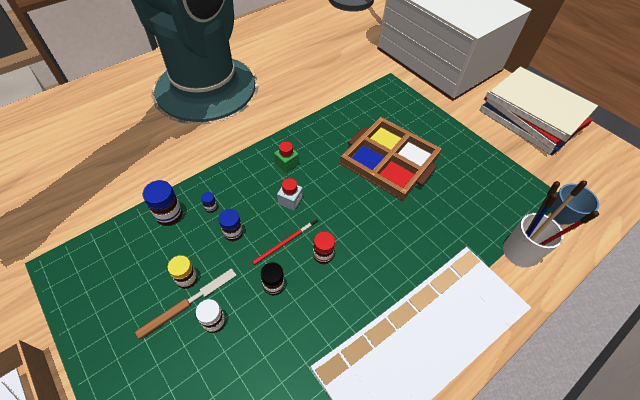

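Top-view candidates:
- **Red caps:** round brown jar (345,133) is the red jar. The square grey bottle (333,201) is the ink bottle, and the green one (307,241) is a decoy.
- **Blue caps:** small (398,242), middle (397,204) and big (440,260). The middle one is meant.
- **Others:** yellow (452,189), white (451,144), and black (396,140), which stays.

Next I'll measure these and check the choice in a crop.

```bash
cat > h.py <<'E'
from plant import r
import cv2,numpy as np
HS={'red':[((0,150,60),(8,255,255)),((172,150,60),(180,255,255))],'blue':[((110,130,60),(130,255,255))],
'yellow':[((22,150,90),(34,255,255))],'white':[((0,0,150),(180,50,255))],'black':[((0,0,0),(180,255,45))]}
def ray(n,uv,z,c=None):
    c=c or r.camera_info(n);R=cv2.Rodrigues(c['rvec'])[0];o=-R.T@c['tvec']
    p=cv2.undistortPoints(np.float64([[uv]]),c['mtx'],None)[0,0]
    d=R.T@np.array([*p,1]);return o+d*(z-o[2])/d[2]
def pix(n,P,c=None):
    c=c or r.camera_info(n);return cv2.projectPoints(np.float64([P]),c['rvec'],c['tvec'],c['mtx'],None)[0][0,0]
def blobs(im,col,amin=40):
    h=cv2.cvtColor(im,cv2.COLOR_BGR2HSV);m=sum(cv2.inRange(h,a,b) for a,b in HS[col])
    k,l,s,c=cv2.connectedComponentsWithStats(m);return [(c[i],s[i,4],s[i,:4]) for i in range(1,k) if s[i,4]>amin]
def near(im,col,uv):return min(blobs(im,col),key=lambda b:np.hypot(*(b[0]-uv)))
E
python3 - <<'E'
from h import *
T=r.get_image('top');S=r.get_image('scene')
obj={'red':((345,135),(324,245)),'blue':((398,204),(230,220)),'yellow':((453,189),(180,267)),'white':((452,143),(209,314)),'black':((396,140),(272,275)),'INK':((333,200),(290,187))}
for k,(a,b) in obj.items():
    c='red' if k=='INK' else k
    A=near(T,c,a);B=near(S,c,b);print(k,A[0].round(),A[1],B[0].round(),B[1],ray('top',A[0],53).round(1),ray('scene',B[0],53).round(1))
pads={'red':((233,160),(397,175)),'blue':((240,192),(367,157)),'yellow':((205,201),(385,139)),'white':((199,167),(414,153))}
for k,(a,b) in pads.items():
    A=near(T,k,a);B=near(S,k,b);print('pad',k,A[0].round(),A[1],B[0].round(),B[1],ray('top',A[0],8).round(1),ray('scene',B[0],8).round(1))
for k,uv in dict(bigblue=(440,260),smallblue=(398,242),knifeL=(412,173),knifeR=(496,173)).items(): print(k,ray('top',uv,30 if 'b' in k else 5).round())
for n,uv in dict(c1=(175,152),c2=(250,136),c3=(263,208),c4=(188,223)).items(): print(n,ray('top',uv,28).round())
cv2.imwrite('pics/crop.png',cv2.resize(T[110:290,290:480],None,fx=3,fy=3,interpolation=2))
E
```

```text
red [345. 134.] 249 [324. 242.] 389 [598.6 -64.2  53. ] [597.9 -65.2  53. ]
blue [398. 202.] 258 [229. 219.] 350 [ 445.5 -181.4   53. ] [ 444.9 -182.    53. ]
yellow [454. 188.] 273 [178. 265.] 366 [ 479.6 -305.1   53. ] [ 475.1 -305.6   53. ]
white [453. 141.] 249 [207. 311.] 442 [ 585.5 -306.5   53. ] [ 579.9 -304.9   53. ]
black [391. 144.] 46 [272. 275.] 461 [ 577.8 -167.9   53. ] [ 592.7 -181.3   53. ]
INK [333. 199.] 145 [289. 186.] 201 [450.4 -38.3  53. ] [449.3 -39.   53. ]
pad red [233. 159.] 766 [397. 174.] 504 [547.2 193.5   8. ] [542.8 197.4   8. ]
pad blue [240. 193.] 709 [367. 157.] 408 [468.2 174.2   8. ] [464.  178.1   8. ]
pad yellow [205. 200.] 768 [385. 138.] 367 [449.  252.7   8. ] [444.6 257.2   8. ]
pad white [198. 167.] 737 [414. 154.] 406 [527.6 272.    8. ] [523.6 276.    8. ]
bigblue [ 321. -278.   30.]
smallblue [ 360. -185.   30.]
knifeL [ 521. -227.    5.]
knifeR [ 524. -426.    5.]
c1 [557. 321.  28.]
c2 [597. 152.  28.]
c3 [431. 117.  28.]
c4 [396. 282.  28.]
```

View pics/crop.png

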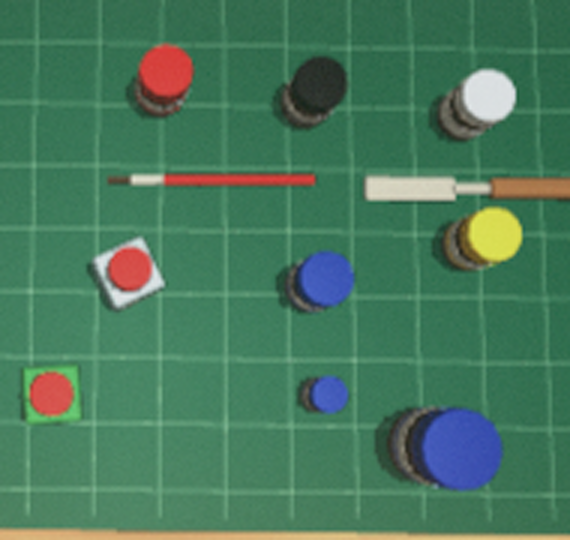

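The crop confirms the picks: in crop coordinates, the round red jar is at (165,72), middle blue at (325,278), yellow at (493,235) and white at (488,97). The ink bottle at (130,268) and the black jar at (318,85) stay put. The fingers already close nearly along the caddy walls (106.8° against 103.7°), so no turn is needed. I'll start with yellow.

```bash
python3 -m inch '[{"fingers":75,"slide":[27,27,0],"turn":[0,0,0]},{"fingers":75,"slide":[27,27,0],"turn":[0,0,0]},{"fingers":75,"slide":[27,27,0],"turn":[0,0,0]},{"fingers":75,"slide":[27,27,0],"turn":[0,0,0]},{"fingers":75,"slide":[27,27,0],"turn":[0,0,0]},{"fingers":75,"slide":[27,27,0],"turn":[0,0,0]},{"fingers":75,"slide":[27,27,0],"turn":[0,0,0]},{"fingers":75,"slide":[27,27,0],"turn":[0,0,0]}]'; python3 -m inch '[{"fingers":75,"slide":[27,25,-25],"turn":[0,0,0]},{"fingers":75,"slide":[27,25,-25],"turn":[0,0,0]},{"fingers":75,"slide":[26,26,-25],"turn":[0,0,0]},{"fingers":75,"slide":[0,0,0],"turn":[0,0,0]},{"fingers":75,"slide":[0,0,0],"turn":[0,0,0]}]'
python3 - <<'E'
from h import *
s=r.get_state();c=r.camera_info('wrist');W=r.get_image('wrist')
print(s['time'],s['position'],s['width'])
for k,p in dict(yellow=(477.5,-305.3,58),white=(582.7,-306,58)).items():
    uv=pix('wrist',p,c);print(k,uv)
    try: b=near(W,k,uv);print(b,ray('wrist',b[0],60,c))
    except Exception as e: print(e)
cv2.imwrite('pics/w1.png',W)
E
```

```text
time: 0.87
position: [398.0, -380.7, 304.0]
orientation: [[0.957, 0.289, -0.0], [0.289, -0.957, -0.0], [-0.0, 0.0, -1.0]]
ft_force: [0.4, -1.4, 0.7]
width: 74.9
gripper_force: 0.0
time: 1.28
position: [472.7, -309.0, 232.1]
orientation: [[0.956, 0.293, -0.002], [0.293, -0.956, 0.002], [-0.001, -0.003, -1.0]]
ft_force: [-0.3, -0.3, -0.1]
width: 75.0
gripper_force: 0.0
1.2833 [ 472.71069588 -309.02756635  232.14621596] 75.01720337370602
yellow [318.53985371 199.50010059]
(array([316.91740576, 194.98780488]), np.int32(1804), array([293, 171,  48,  48], dtype=int32)) [ 481.43626788 -302.67002954   60.        ]
white [359.60643512  72.62559195]
(array([355.90863142,  68.91251944]), np.int32(2572), array([328,  39,  56,  62], dtype=int32)) [ 583.98743021 -302.32953967   60.        ]
```

View pics/w1.png

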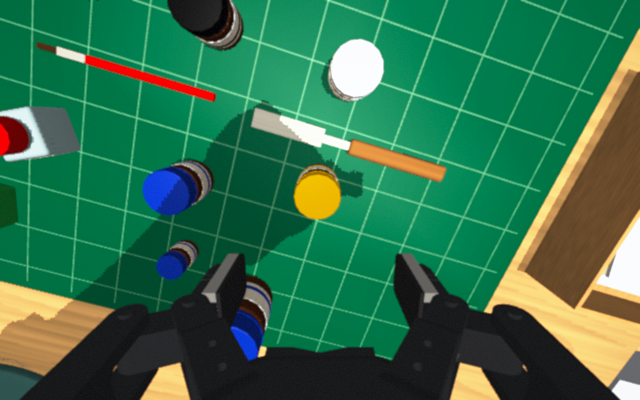

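Wrist view: the yellow cap is at (317,195), clear of the fingers, and the knife lies away from the finger tracks. Descending and gripping.

```bash
python3 -m inch '[{"fingers":75,"slide":[7,5,-27],"turn":[0,0,0]},{"fingers":75,"slide":[0,0,-35],"turn":[0,0,0]},{"fingers":75,"slide":[0,0,-35],"turn":[0,0,0]},{"fingers":75,"slide":[0,0,-20],"turn":[0,0,0]},{"fingers":75,"slide":[0,0,-10],"turn":[0,0,0]},{"fingers":75,"slide":[0,0,0],"turn":[0,0,0]},{"fingers":75,"slide":[0,0,0],"turn":[0,0,0]}]'; python3 -m inch '[{"fingers":55,"slide":[0,0,0],"turn":[0,0,0]},{"fingers":46,"slide":[0,0,0],"turn":[0,0,0]},{"fingers":42,"slide":[0,0,0],"turn":[0,0,0]},{"fingers":38,"slide":[0,0,0],"turn":[0,0,0]},{"fingers":34,"slide":[0,0,0],"turn":[0,0,0]},{"fingers":34,"slide":[0,0,0],"turn":[0,0,0]},{"fingers":34,"slide":[0,0,0],"turn":[0,0,0]},{"fingers":34,"slide":[0,0,0],"turn":[0,0,0]}]'
```

```text
time: 1.92
position: [479.0, -306.9, 107.7]
orientation: [[0.957, 0.289, 0.001], [0.289, -0.957, -0.001], [0.0, 0.001, -1.0]]
ft_force: [0.9, 0.3, 0.8]
width: 74.8
gripper_force: 0.0
time: 2.58
position: [479.4, -306.3, 108.0]
orientation: [[0.957, 0.289, 0.001], [0.289, -0.957, -0.001], [0.001, 0.001, -1.0]]
ft_force: [-3.8, 2.0, 14.4]
width: 38.2
gripper_force: 58.5
```

```bash
python3 -m inch '[{"fingers":34,"slide":[0,0,15],"turn":[0,0,0]},{"fingers":34,"slide":[0,0,30],"turn":[0,0,0]},{"fingers":34,"slide":[0,0,30],"turn":[0,0,0]},{"fingers":34,"slide":[0,10,30],"turn":[0,0,0]},{"fingers":34,"slide":[-2,25,0],"turn":[0,0,0]},{"fingers":34,"slide":[-2,35,0],"turn":[0,0,0]},{"fingers":34,"slide":[-2,35,0],"turn":[0,0,0]},{"fingers":34,"slide":[-2,35,0],"turn":[0,0,0]}]';  python3 -m inch '[{"fingers":34,"slide":[-2,35,0],"turn":[0,0,0]},{"fingers":34,"slide":[-2,35,0],"turn":[0,0,0]},{"fingers":34,"slide":[-2,35,0],"turn":[0,0,0]},{"fingers":34,"slide":[-2,35,0],"turn":[0,0,0]},{"fingers":34,"slide":[-2,35,0],"turn":[0,0,0]},{"fingers":34,"slide":[-2,35,0],"turn":[0,0,0]},{"fingers":34,"slide":[-2,35,0],"turn":[0,0,0]},{"fingers":34,"slide":[-2,35,0],"turn":[0,0,0]}]';  python3 -m inch '[{"fingers":34,"slide":[-2,35,0],"turn":[0,0,0]},{"fingers":34,"slide":[-2,35,0],"turn":[0,0,0]},{"fingers":34,"slide":[-2,28,0],"turn":[0,0,0]},{"fingers":34,"slide":[-1,15,0],"turn":[0,0,0]},{"fingers":34,"slide":[0,0,0],"turn":[0,0,0]},{"fingers":34,"slide":[0,0,0],"turn":[0,0,0]}]'
python3 - <<'E'
from h import *
s=r.get_state();c=r.camera_info('wrist');W=r.get_image('wrist')
print(s['time'],s['position'],s['width'])
for k,p in dict(red=(546,191,8),blue=(467,171.5,8),white=(526.5,269.5,8),yellow=(448,250,8)).items():
    uv=pix('wrist',p,c);b=near(W,k,uv);print(k,uv.round(),b[0].round(),b[1],ray('wrist',b[0],8,c).round(1))
cv2.imwrite('pics/w2.png',W)
E
```

```text
time: 3.25
position: [470.6, -164.7, 212.3]
orientation: [[0.957, 0.289, 0.001], [0.289, -0.957, -0.001], [0.001, 0.001, -1.0]]
ft_force: [1.1, -0.2, -2.1]
width: 38.1
gripper_force: 60.5
time: 3.92
position: [454.6, 115.6, 212.3]
orientation: [[0.957, 0.29, 0.001], [0.29, -0.957, -0.0], [0.001, 0.0, -1.0]]
ft_force: [1.6, 0.1, 0.0]
width: 38.3
gripper_force: 60.5
time: 4.42
position: [447.7, 227.5, 211.9]
orientation: [[0.957, 0.291, 0.0], [0.291, -0.957, 0.0], [0.0, -0.0, -1.0]]
ft_force: [-0.4, -1.5, -0.8]
width: 38.5
gripper_force: 60.5
4.4167 [447.74505006 227.51131945 211.8832004 ] 38.529249302064144
red [392. 106.] [392. 102.] 6008 [548.5 192.8   8. ]
blue [382. 195.] [381. 192.] 4408 [469.8 173.6   8. ]
white [301. 101.] [300.  97.] 6094 [529.6 271.5   8. ]
yellow [298. 190.] [295. 184.] 4038 [453.3 254.8   8. ]
```

View pics/w2.png

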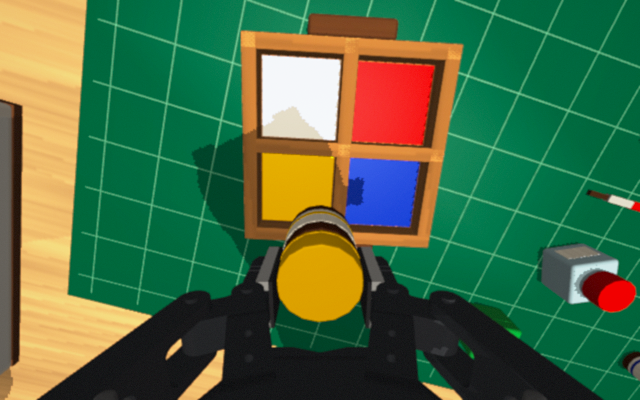

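The yellow jar hangs upright in the fingers at (320,265). The caddy compartments are clear: white (300,97), red (392,102), blue (381,192), yellow (295,185).

```bash
python3 -m inch '[{"fingers":34,"slide":[2,24,0],"turn":[0,0,0]},{"fingers":34,"slide":[0,0,-30],"turn":[0,0,0]},{"fingers":34,"slide":[0,0,-30],"turn":[0,0,0]},{"fingers":34,"slide":[0,0,-20],"turn":[0,0,0]},{"fingers":34,"slide":[0,0,-10],"turn":[0,0,0]},{"fingers":34,"slide":[0,0,0],"turn":[0,0,0]},{"fingers":34,"slide":[0,0,0],"turn":[0,0,0]}]'
```

```text
time: 5.05
position: [450.3, 250.6, 122.2]
orientation: [[0.957, 0.289, 0.0], [0.289, -0.957, -0.0], [0.0, 0.0, -1.0]]
ft_force: [-0.6, -0.4, -1.6]
width: 38.4
gripper_force: 60.5
```

```bash
python3 -m inch '[{"fingers":34,"slide":[0,0,-3],"turn":[0,0,0]},{"fingers":34,"slide":[0,0,-2],"turn":[0,0,0]},{"fingers":34,"slide":[0,0,0],"turn":[0,0,0]},{"fingers":40,"slide":[0,0,0],"turn":[0,0,0]},{"fingers":45,"slide":[0,0,0],"turn":[0,0,0]},{"fingers":52,"slide":[0,0,0],"turn":[0,0,0]},{"fingers":52,"slide":[0,0,0],"turn":[0,0,0]}]'; python3 -m inch '[{"fingers":52,"slide":[0,0,15],"turn":[0,0,0]},{"fingers":52,"slide":[0,0,30],"turn":[0,0,0]},{"fingers":52,"slide":[0,0,35],"turn":[0,0,0]},{"fingers":52,"slide":[0,0,20],"turn":[0,0,0]},{"fingers":52,"slide":[0,-25,0],"turn":[0,0,0]},{"fingers":52,"slide":[0,-35,0],"turn":[0,0,0]},{"fingers":52,"slide":[0,-35,0],"turn":[0,0,0]},{"fingers":52,"slide":[0,-35,0],"turn":[0,0,0]}]'
python3 - <<'E'
from h import *
s=r.get_state();c=r.camera_info('wrist');W=r.get_image('wrist')
print(s['time'],s['position'],s['width'])
uv=pix('wrist',(450,251.5,70),c);b=near(W,'yellow',uv);print(uv,b,ray('wrist',b[0],66,c))
cv2.imwrite('pics/w3.png',W)
T=r.get_image('top');b=near(T,'yellow',pix('top',(450,251.5,70)));print(b,ray('top',b[0],66))
E
```

```text
time: 5.63
position: [450.0, 251.1, 116.8]
orientation: [[0.957, 0.29, 0.0], [0.29, -0.957, 0.0], [0.0, -0.0, -1.0]]
ft_force: [0.9, -0.8, 1.2]
width: 52.0
gripper_force: 0.0
time: 6.3
position: [449.6, 119.7, 216.8]
orientation: [[0.957, 0.29, 0.0], [0.29, -0.957, 0.0], [0.0, 0.0, -1.0]]
ft_force: [0.4, -0.2, 0.0]
width: 52.2
gripper_force: 0.0
6.3 [449.62484492 119.68518537 216.83196312] 52.22348120051728
[150.51990054 166.85115827] (array([170.3505793 , 156.70075909]), np.int32(5006), array([123, 117,  94,  75], dtype=int32)) [460.65923471 240.3472125   66.        ]
(array([632.72390572,  24.27946128]), np.int32(297), array([623,   9,  17,  27], dtype=int32)) [ 869.0524879  -732.48061761   66.        ]
```

View pics/w3.png

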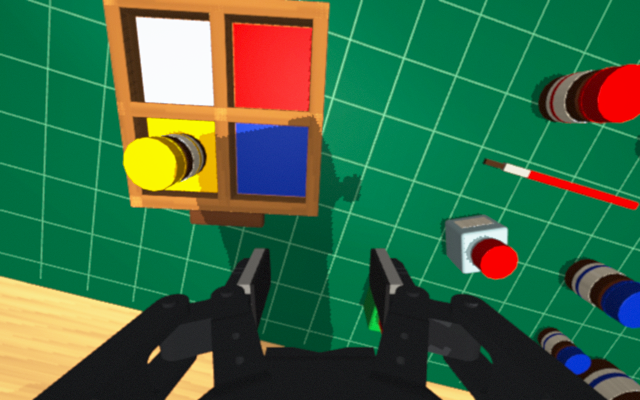

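Yellow stands in its compartment: cap at (157,163), base about (180,157), near the pad centre. Blue is next.

```bash
python3 -m inch '[{"fingers":75,"slide":[-1,-35,0],"turn":[0,0,0]},{"fingers":75,"slide":[-1,-38,0],"turn":[0,0,0]},{"fingers":75,"slide":[-1,-38,0],"turn":[0,0,0]},{"fingers":75,"slide":[0,-38,0],"turn":[0,0,0]},{"fingers":75,"slide":[0,-38,0],"turn":[0,0,0]},{"fingers":75,"slide":[0,-38,0],"turn":[0,0,0]},{"fingers":75,"slide":[0,-38,0],"turn":[0,0,0]},{"fingers":75,"slide":[0,-20,0],"turn":[0,0,0]}]'; python3 -m inch '[{"fingers":75,"slide":[0,-10,0],"turn":[0,0,0]},{"fingers":75,"slide":[0,0,0],"turn":[0,0,0]},{"fingers":75,"slide":[0,0,0],"turn":[0,0,0]}]'
python3 - <<'E'
from h import *
s=r.get_state();c=r.camera_info('wrist');W=r.get_image('wrist')
print(s['time'],s['position'],s['width'])
uv=pix('wrist',(445.5,-181.5,60),c);b=near(W,'blue',uv);print(uv,b,ray('wrist',b[0],60,c))
E
```

```text
time: 7.07
position: [446.4, -166.0, 216.8]
orientation: [[0.958, 0.286, 0.0], [0.286, -0.958, -0.001], [-0.0, 0.001, -1.0]]
ft_force: [0.0, 0.1, -0.4]
width: 75.0
gripper_force: 0.0
time: 7.32
position: [447.0, -171.2, 216.5]
orientation: [[0.957, 0.29, -0.0], [0.29, -0.957, 0.0], [-0.0, -0.001, -1.0]]
ft_force: [0.5, 0.7, -0.6]
width: 75.3
gripper_force: 0.0
7.3167 [ 447.0484394  -171.23406381  216.54385698] 75.27953598309043
[332.2309127  217.49865447] (array([330.393796 , 213.5851735]), np.int32(1902), array([307, 189,  48,  50], dtype=int32)) [ 448.2658856  -179.06452786   60.        ]
```

Target (447.5,-180.5): dx 0, dy -9.

```bash
python3 -m inch '[{"fingers":75,"slide":[0,-9,-15],"turn":[0,0,0]},{"fingers":75,"slide":[0,0,-35],"turn":[0,0,0]},{"fingers":75,"slide":[0,0,-30],"turn":[0,0,0]},{"fingers":75,"slide":[0,0,-18],"turn":[0,0,0]},{"fingers":75,"slide":[0,0,-10],"turn":[0,0,0]},{"fingers":75,"slide":[0,0,0],"turn":[0,0,0]},{"fingers":75,"slide":[0,0,0],"turn":[0,0,0]}]'; python3 -m inch '[{"fingers":55,"slide":[0,0,0],"turn":[0,0,0]},{"fingers":46,"slide":[0,0,0],"turn":[0,0,0]},{"fingers":42,"slide":[0,0,0],"turn":[0,0,0]},{"fingers":38,"slide":[0,0,0],"turn":[0,0,0]},{"fingers":34,"slide":[0,0,0],"turn":[0,0,0]},{"fingers":34,"slide":[0,0,0],"turn":[0,0,0]},{"fingers":34,"slide":[0,0,0],"turn":[0,0,0]},{"fingers":34,"slide":[0,0,0],"turn":[0,0,0]}]'
```

```text
time: 7.95
position: [447.3, -180.2, 109.1]
orientation: [[0.957, 0.291, -0.0], [0.291, -0.957, 0.0], [0.0, -0.0, -1.0]]
ft_force: [0.2, 0.5, 1.2]
width: 75.1
gripper_force: 0.0
time: 8.62
position: [447.5, -181.1, 109.7]
orientation: [[0.957, 0.29, 0.002], [0.29, -0.957, -0.001], [0.001, 0.001, -1.0]]
ft_force: [-2.4, 2.9, 16.7]
width: 38.1
gripper_force: 58.3
```

```bash
python3 -m inch '[{"fingers":34,"slide":[0,0,15],"turn":[0,0,0]},{"fingers":34,"slide":[0,0,30],"turn":[0,0,0]},{"fingers":34,"slide":[0,0,30],"turn":[0,0,0]},{"fingers":34,"slide":[0,10,30],"turn":[0,0,0]},{"fingers":34,"slide":[1,24,0],"turn":[0,0,0]},{"fingers":34,"slide":[2,35,0],"turn":[0,0,0]},{"fingers":34,"slide":[2,35,0],"turn":[0,0,0]},{"fingers":34,"slide":[2,35,0],"turn":[0,0,0]}]';  python3 -m inch '[{"fingers":34,"slide":[2,35,0],"turn":[0,0,0]},{"fingers":34,"slide":[2,35,0],"turn":[0,0,0]},{"fingers":34,"slide":[2,35,0],"turn":[0,0,0]},{"fingers":34,"slide":[2,35,0],"turn":[0,0,0]},{"fingers":34,"slide":[2,35,0],"turn":[0,0,0]},{"fingers":34,"slide":[2,25,0],"turn":[0,0,0]},{"fingers":34,"slide":[2,15,0],"turn":[0,0,0]},{"fingers":34,"slide":[0,0,0],"turn":[0,0,0]}]'; python3 -m inch '[{"fingers":34,"slide":[2,0,0],"turn":[0,0,0]},{"fingers":34,"slide":[0,0,0],"turn":[0,0,0]}]'
```

```text
time: 9.28
position: [453.8, -40.7, 214.3]
orientation: [[0.957, 0.289, 0.001], [0.289, -0.957, -0.0], [0.001, 0.001, -1.0]]
ft_force: [0.9, 0.2, -0.7]
width: 38.1
gripper_force: 60.5
time: 9.95
position: [467.8, 176.4, 214.1]
orientation: [[0.956, 0.293, 0.001], [0.293, -0.956, 0.002], [0.001, -0.001, -1.0]]
ft_force: [-0.7, 0.5, -0.7]
width: 38.3
gripper_force: 60.5
time: 10.12
position: [470.3, 172.2, 213.8]
orientation: [[0.957, 0.289, 0.0], [0.289, -0.957, -0.0], [0.0, 0.0, -1.0]]
ft_force: [0.0, 0.7, -0.8]
width: 38.1
gripper_force: 60.5
```

```bash
python3 -m inch '[{"fingers":34,"slide":[-1,0,-20],"turn":[0,0,0]},{"fingers":34,"slide":[0,0,-30],"turn":[0,0,0]},{"fingers":34,"slide":[0,0,-25],"turn":[0,0,0]},{"fingers":34,"slide":[0,0,-13],"turn":[0,0,0]},{"fingers":34,"slide":[0,0,-5],"turn":[0,0,0]},{"fingers":34,"slide":[0,0,-3],"turn":[0,0,0]},{"fingers":34,"slide":[0,0,0],"turn":[0,0,0]},{"fingers":34,"slide":[0,0,0],"turn":[0,0,0]}]'
```

```text
time: 10.78
position: [469.5, 172.6, 118.6]
orientation: [[0.957, 0.289, 0.001], [0.289, -0.957, 0.0], [0.001, 0.0, -1.0]]
ft_force: [-0.3, 0.8, -0.2]
width: 38.1
gripper_force: 60.7
```

```bash
python3 -m inch '[{"fingers":40,"slide":[0,0,0],"turn":[0,0,0]},{"fingers":45,"slide":[0,0,0],"turn":[0,0,0]},{"fingers":52,"slide":[0,0,0],"turn":[0,0,0]},{"fingers":52,"slide":[0,0,0],"turn":[0,0,0]},{"fingers":52,"slide":[0,0,15],"turn":[0,0,0]},{"fingers":52,"slide":[0,0,30],"turn":[0,0,0]},{"fingers":52,"slide":[0,0,35],"turn":[0,0,0]},{"fingers":52,"slide":[0,0,20],"turn":[0,0,0]}]';python3 -m inch '[{"fingers":75,"slide":[14,-25,0],"turn":[0,0,0]},{"fingers":75,"slide":[17,-31,0],"turn":[0,0,0]},{"fingers":75,"slide":[17,-31,0],"turn":[0,0,0]},{"fingers":75,"slide":[17,-31,0],"turn":[0,0,0]},{"fingers":75,"slide":[17,-31,0],"turn":[0,0,0]},{"fingers":75,"slide":[17,-31,0],"turn":[0,0,0]},{"fingers":75,"slide":[17,-31,0],"turn":[0,0,0]},{"fingers":75,"slide":[14,-26,0],"turn":[0,0,0]}]';python3 -m inch '[{"fingers":75,"slide":[0,0,0],"turn":[0,0,0]},{"fingers":75,"slide":[0,0,0],"turn":[0,0,0]}]'
python3 - <<'E'
from h import *
s=r.get_state();c=r.camera_info('wrist');W=r.get_image('wrist')
print(s['time'],s['position'],s['width'])
uv=pix('wrist',(598,-65,60),c);b=near(W,'red',uv);print(uv,b,ray('wrist',b[0],60,c))
cv2.imwrite('pics/w4.png',W);T=r.get_image('top');cv2.imwrite('pics/t4.png',cv2.resize(T[100:300,150:470],None,fx=2.4,fy=2.4))
E
```

```text
time: 11.45
position: [469.3, 173.4, 220.6]
orientation: [[0.957, 0.29, 0.002], [0.29, -0.957, 0.001], [0.002, -0.0, -1.0]]
ft_force: [1.3, 0.3, 0.7]
width: 52.3
gripper_force: 0.0
time: 12.12
position: [599.7, -66.7, 217.6]
orientation: [[0.957, 0.288, 0.0], [0.288, -0.957, -0.0], [-0.0, 0.0, -1.0]]
ft_force: [0.5, 0.2, 0.6]
width: 75.2
gripper_force: 0.0
time: 12.28
position: [599.1, -65.6, 217.2]
orientation: [[0.958, 0.287, -0.0], [0.287, -0.958, 0.0], [-0.0, -0.0, -1.0]]
ft_force: [-0.9, 0.7, -0.7]
width: 75.5
gripper_force: 0.0
12.2833 [599.13521006 -65.6428959  217.24913964] 75.4689137777322
[319.51411727 212.97705686] (array([317.68289012, 208.60110386]), np.int32(1993), array([294, 183,  48,  52], dtype=int32)) [601.14332686 -62.5134754   60.        ]
```

View pics/t4.png

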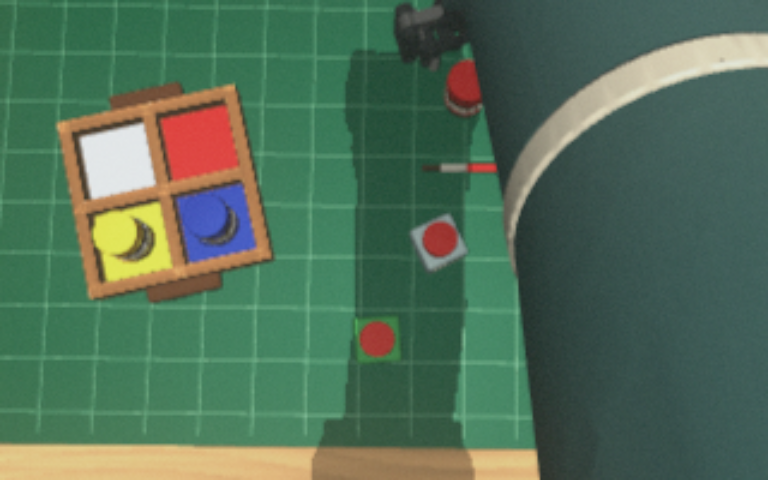

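Crop: the yellow jar (base about (132,240)) and blue jar (base about (216,218)) stand near their pads' centres. Now gripping red.

```bash
python3 -m inch '[{"fingers":75,"slide":[1,2,-15],"turn":[0,0,0]},{"fingers":75,"slide":[0,0,-35],"turn":[0,0,0]},{"fingers":75,"slide":[0,0,-30],"turn":[0,0,0]},{"fingers":75,"slide":[0,0,-18],"turn":[0,0,0]},{"fingers":75,"slide":[0,0,-10],"turn":[0,0,0]},{"fingers":75,"slide":[0,0,0],"turn":[0,0,0]},{"fingers":75,"slide":[0,0,0],"turn":[0,0,0]}]'; python3 -m inch '[{"fingers":55,"slide":[0,0,0],"turn":[0,0,0]},{"fingers":46,"slide":[0,0,0],"turn":[0,0,0]},{"fingers":42,"slide":[0,0,0],"turn":[0,0,0]},{"fingers":38,"slide":[0,0,0],"turn":[0,0,0]},{"fingers":34,"slide":[0,0,0],"turn":[0,0,0]},{"fingers":34,"slide":[0,0,0],"turn":[0,0,0]},{"fingers":34,"slide":[0,0,0],"turn":[0,0,0]},{"fingers":34,"slide":[0,0,0],"turn":[0,0,0]}]'
```

```text
time: 12.97
position: [600.1, -61.2, 110.3]
orientation: [[0.957, 0.291, 0.0], [0.291, -0.957, 0.0], [0.0, -0.0, -1.0]]
ft_force: [0.8, -0.3, 0.3]
width: 75.0
gripper_force: 0.0
time: 13.63
position: [600.5, -62.1, 111.0]
orientation: [[0.957, 0.29, 0.002], [0.29, -0.957, -0.0], [0.002, 0.001, -1.0]]
ft_force: [-2.9, -0.1, 12.4]
width: 37.9
gripper_force: 58.8
```

```bash
python3 -m inch '[{"fingers":34,"slide":[0,0,15],"turn":[0,0,0]},{"fingers":34,"slide":[0,0,30],"turn":[0,0,0]},{"fingers":34,"slide":[0,0,30],"turn":[0,0,0]},{"fingers":34,"slide":[0,0,30],"turn":[0,0,0]},{"fingers":34,"slide":[-5,20,0],"turn":[0,0,0]},{"fingers":34,"slide":[-6,30,0],"turn":[0,0,0]},{"fingers":34,"slide":[-7,34,0],"turn":[0,0,0]},{"fingers":34,"slide":[-7,34,0],"turn":[0,0,0]}]';  python3 -m inch '[{"fingers":34,"slide":[-7,34,0],"turn":[0,0,0]},{"fingers":34,"slide":[-7,34,0],"turn":[0,0,0]},{"fingers":34,"slide":[-7,34,0],"turn":[0,0,0]},{"fingers":34,"slide":[-5,24,0],"turn":[0,0,0]},{"fingers":34,"slide":[-2,10,0],"turn":[0,0,0]},{"fingers":34,"slide":[0,0,0],"turn":[0,0,0]},{"fingers":34,"slide":[0,0,0],"turn":[0,0,0]}]'
python3 - <<'E'
from h import *
s=r.get_state();print(s['time'],s['position'],s['ft_force'])
S=r.get_image('scene');cv2.imwrite('pics/s5.png',S)
E
```

```text
time: 14.3
position: [574.5, 56.8, 215.3]
orientation: [[0.958, 0.288, 0.001], [0.288, -0.958, -0.0], [0.001, 0.0, -1.0]]
ft_force: [0.9, 0.2, -1.2]
width: 38.2
gripper_force: 60.4
time: 14.88
position: [547.1, 191.6, 214.8]
orientation: [[0.957, 0.29, 0.0], [0.29, -0.957, -0.0], [0.0, 0.0, -1.0]]
ft_force: [0.8, -0.5, -1.8]
width: 38.6
gripper_force: 60.4
14.8833 [547.05871666 191.64444322 214.81041622] [ 0.82246653 -0.47961446 -1.78859635]
```

View pics/s5.png

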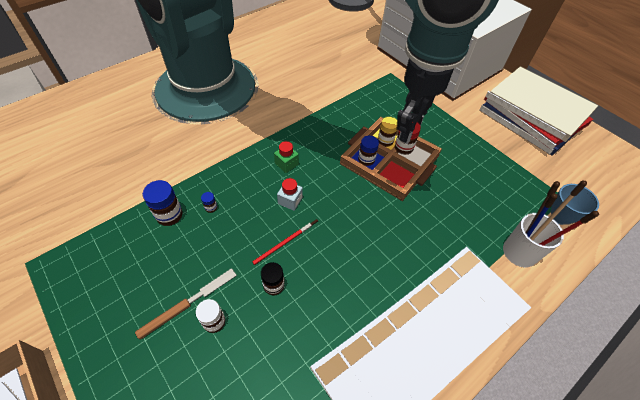

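The red jar hangs at (407,140) above its compartment, and blue (369,150) and yellow (388,128) stand upright. Lowering.

```bash
python3 -m inch '[{"fingers":34,"slide":[1,1,-20],"turn":[0,0,0]},{"fingers":34,"slide":[0,0,-30],"turn":[0,0,0]},{"fingers":34,"slide":[0,0,-25],"turn":[0,0,0]},{"fingers":34,"slide":[0,0,-12],"turn":[0,0,0]},{"fingers":34,"slide":[0,0,-5],"turn":[0,0,0]},{"fingers":34,"slide":[0,0,-3],"turn":[0,0,0]},{"fingers":34,"slide":[0,0,0],"turn":[0,0,0]},{"fingers":34,"slide":[0,0,0],"turn":[0,0,0]}]'
```

```text
time: 15.6
position: [548.6, 193.0, 120.8]
orientation: [[0.957, 0.289, 0.001], [0.289, -0.957, 0.0], [0.002, -0.0, -1.0]]
ft_force: [0.8, 1.0, -0.2]
width: 38.3
gripper_force: 60.4
```

```bash
python3 -m inch '[{"fingers":34,"slide":[0,0,-1],"turn":[0,0,0]},{"fingers":40,"slide":[0,0,0],"turn":[0,0,0]},{"fingers":45,"slide":[0,0,0],"turn":[0,0,0]},{"fingers":52,"slide":[0,0,0],"turn":[0,0,0]},{"fingers":52,"slide":[0,0,15],"turn":[0,0,0]},{"fingers":52,"slide":[0,0,30],"turn":[0,0,0]},{"fingers":52,"slide":[0,0,35],"turn":[0,0,0]},{"fingers":52,"slide":[0,0,20],"turn":[0,0,0]}]';python3 -m inch '[{"fingers":75,"slide":[2,-30,0],"turn":[0,0,0]},{"fingers":75,"slide":[2,-36,0],"turn":[0,0,0]},{"fingers":75,"slide":[2,-36,0],"turn":[0,0,0]},{"fingers":75,"slide":[3,-36,0],"turn":[0,0,0]},{"fingers":75,"slide":[3,-36,0],"turn":[0,0,0]},{"fingers":75,"slide":[3,-36,0],"turn":[0,0,0]},{"fingers":75,"slide":[3,-36,0],"turn":[0,0,0]},{"fingers":75,"slide":[3,-36,0],"turn":[0,0,0]}]';python3 -m inch '[{"fingers":75,"slide":[2,-36,0],"turn":[0,0,0]},{"fingers":75,"slide":[2,-36,0],"turn":[0,0,0]},{"fingers":75,"slide":[3,-36,0],"turn":[0,0,0]},{"fingers":75,"slide":[3,-36,0],"turn":[0,0,0]},{"fingers":75,"slide":[2,-36,0],"turn":[0,0,0]},{"fingers":75,"slide":[1,-36,0],"turn":[0,0,0]},{"fingers":75,"slide":[0,0,0],"turn":[0,0,0]},{"fingers":75,"slide":[0,0,0],"turn":[0,0,0]}]'
python3 - <<'E'
from h import *
s=r.get_state();c=r.camera_info('wrist');W=r.get_image('wrist')
print(s['time'],s['position'],s['width'])
uv=pix('wrist',(583,-305,60),c);b=near(W,'white',uv);print(uv,b,ray('wrist',b[0],60,c))
cv2.imwrite('pics/w6.png',W)
E
```

```text
time: 16.27
position: [548.4, 193.5, 221.9]
orientation: [[0.957, 0.29, 0.002], [0.29, -0.957, 0.001], [0.003, -0.0, -1.0]]
ft_force: [0.4, 0.1, 0.8]
width: 51.9
gripper_force: 0.0
time: 16.93
position: [568.8, -90.8, 218.9]
orientation: [[0.957, 0.29, 0.0], [0.29, -0.957, -0.0], [0.0, 0.0, -1.0]]
ft_force: [1.1, 0.1, -0.3]
width: 74.6
gripper_force: 0.0
time: 17.6
position: [581.2, -307.4, 218.3]
orientation: [[0.958, 0.286, -0.0], [0.286, -0.958, -0.0], [-0.001, 0.0, -1.0]]
ft_force: [-0.2, 0.8, -0.1]
width: 75.1
gripper_force: 0.0
17.6 [ 581.23080827 -307.38907393  218.29778919] 75.09365913301072
[318.39603155 208.74843457] (array([315.93696763, 206.47416241]), np.int32(1761), array([292, 184,  49,  47], dtype=int32)) [ 584.28215156 -302.53804202   60.        ]
```

View pics/w6.png

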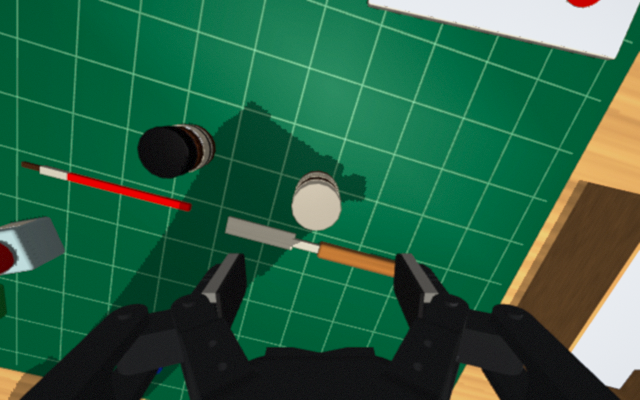

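White cap is at (316,205), with the black jar at (170,150) well to the side. Descending.

```bash
python3 -m inch '[{"fingers":75,"slide":[2,4,-15],"turn":[0,0,0]},{"fingers":75,"slide":[0,0,-35],"turn":[0,0,0]},{"fingers":75,"slide":[0,0,-30],"turn":[0,0,0]},{"fingers":75,"slide":[0,0,-18],"turn":[0,0,0]},{"fingers":75,"slide":[0,0,-11],"turn":[0,0,0]},{"fingers":75,"slide":[0,0,0],"turn":[0,0,0]},{"fingers":75,"slide":[0,0,0],"turn":[0,0,0]}]'; python3 -m inch '[{"fingers":55,"slide":[0,0,0],"turn":[0,0,0]},{"fingers":46,"slide":[0,0,0],"turn":[0,0,0]},{"fingers":42,"slide":[0,0,0],"turn":[0,0,0]},{"fingers":38,"slide":[0,0,0],"turn":[0,0,0]},{"fingers":34,"slide":[0,0,0],"turn":[0,0,0]},{"fingers":34,"slide":[0,0,0],"turn":[0,0,0]},{"fingers":34,"slide":[0,0,0],"turn":[0,0,0]},{"fingers":34,"slide":[0,0,0],"turn":[0,0,0]}]'
```

```text
time: 18.23
position: [584.4, -300.3, 110.2]
orientation: [[0.957, 0.291, 0.0], [0.291, -0.957, 0.0], [0.0, -0.0, -1.0]]
ft_force: [0.8, -0.6, 0.3]
width: 75.1
gripper_force: 0.0
time: 18.9
position: [584.5, -301.3, 111.1]
orientation: [[0.957, 0.289, 0.002], [0.289, -0.957, -0.001], [0.001, 0.001, -1.0]]
ft_force: [-3.0, 1.0, 11.1]
width: 38.6
gripper_force: 58.9
```

```bash
python3 -m inch '[{"fingers":34,"slide":[0,0,15],"turn":[0,0,0]},{"fingers":34,"slide":[0,0,30],"turn":[0,0,0]},{"fingers":34,"slide":[0,0,30],"turn":[0,0,0]},{"fingers":34,"slide":[0,0,30],"turn":[0,0,0]},{"fingers":34,"slide":[-2,20,0],"turn":[0,0,0]},{"fingers":34,"slide":[-3,36,0],"turn":[0,0,0]},{"fingers":34,"slide":[-4,36,0],"turn":[0,0,0]},{"fingers":34,"slide":[-3,36,0],"turn":[0,0,0]}]';  python3 -m inch '[{"fingers":34,"slide":[-4,36,0],"turn":[0,0,0]},{"fingers":34,"slide":[-3,36,0],"turn":[0,0,0]},{"fingers":34,"slide":[-4,36,0],"turn":[0,0,0]},{"fingers":34,"slide":[-3,36,0],"turn":[0,0,0]},{"fingers":34,"slide":[-4,36,0],"turn":[0,0,0]},{"fingers":34,"slide":[-3,36,0],"turn":[0,0,0]},{"fingers":34,"slide":[-4,36,0],"turn":[0,0,0]},{"fingers":34,"slide":[-3,36,0],"turn":[0,0,0]}]';  python3 -m inch '[{"fingers":34,"slide":[-4,36,0],"turn":[0,0,0]},{"fingers":34,"slide":[-3,36,0],"turn":[0,0,0]},{"fingers":34,"slide":[-4,36,0],"turn":[0,0,0]},{"fingers":34,"slide":[-3,26,0],"turn":[0,0,0]},{"fingers":34,"slide":[-2,16,0],"turn":[0,0,0]},{"fingers":34,"slide":[0,0,0],"turn":[0,0,0]},{"fingers":34,"slide":[0,0,0],"turn":[0,0,0]}]'
```

```text
time: 19.57
position: [571.4, -171.8, 215.9]
orientation: [[0.957, 0.289, 0.001], [0.289, -0.957, -0.0], [0.001, 0.001, -1.0]]
ft_force: [1.6, -0.2, -0.5]
width: 38.4
gripper_force: 60.7
time: 20.23
position: [543.5, 116.6, 215.9]
orientation: [[0.957, 0.289, 0.001], [0.289, -0.957, -0.0], [0.001, 0.0, -1.0]]
ft_force: [0.5, 0.2, -1.1]
width: 38.2
gripper_force: 60.7
time: 20.82
position: [527.6, 265.8, 215.5]
orientation: [[0.957, 0.291, 0.001], [0.291, -0.957, 0.0], [0.001, -0.0, -1.0]]
ft_force: [0.5, -1.0, -1.3]
width: 38.3
gripper_force: 60.7
```

```bash
python3 -m inch '[{"fingers":34,"slide":[1,5,-20],"turn":[0,0,0]},{"fingers":34,"slide":[0,0,-30],"turn":[0,0,0]},{"fingers":34,"slide":[0,0,-25],"turn":[0,0,0]},{"fingers":34,"slide":[0,0,-12],"turn":[0,0,0]},{"fingers":34,"slide":[0,0,-5],"turn":[0,0,0]},{"fingers":34,"slide":[0,0,-3],"turn":[0,0,0]},{"fingers":34,"slide":[0,0,0],"turn":[0,0,0]},{"fingers":34,"slide":[0,0,0],"turn":[0,0,0]}]'
```

```text
time: 21.48
position: [529.5, 270.1, 120.9]
orientation: [[0.957, 0.289, 0.001], [0.289, -0.957, 0.001], [0.002, -0.0, -1.0]]
ft_force: [-0.1, -0.3, -0.9]
width: 38.3
gripper_force: 60.7
```

Release, rise, and back off toward the caddy's −y side to look.

```bash
python3 -m inch '[{"fingers":34,"slide":[0,0,-1],"turn":[0,0,0]},{"fingers":40,"slide":[0,0,0],"turn":[0,0,0]},{"fingers":45,"slide":[0,0,0],"turn":[0,0,0]},{"fingers":52,"slide":[0,0,0],"turn":[0,0,0]},{"fingers":52,"slide":[0,0,15],"turn":[0,0,0]},{"fingers":52,"slide":[0,0,30],"turn":[0,0,0]},{"fingers":52,"slide":[0,0,35],"turn":[0,0,0]},{"fingers":52,"slide":[0,0,40],"turn":[0,0,0]}]';python3 -m inch '[{"fingers":60,"slide":[-20,-20,25],"turn":[0,0,0]},{"fingers":60,"slide":[-20,-20,25],"turn":[0,0,0]},{"fingers":60,"slide":[-25,-20,20],"turn":[0,0,0]},{"fingers":60,"slide":[-25,-25,0],"turn":[0,0,0]},{"fingers":60,"slide":[-25,-25,0],"turn":[0,0,0]},{"fingers":60,"slide":[-20,-20,0],"turn":[0,0,0]},{"fingers":60,"slide":[0,0,0],"turn":[0,0,0]},{"fingers":60,"slide":[0,0,0],"turn":[0,0,0]}]'
python3 - <<'E'
from h import *
s=r.get_state();c=r.camera_info('wrist');W=r.get_image('wrist');S=r.get_image('scene')
print(s['time'],s['position'])
for k,p in dict(red=(548,192.5),blue=(469,173),white=(528.5,271),yellow=(450,251.5)).items():
    print(k,'padpx',pix('wrist',(*p,8),c).round(),'cap top px',pix('wrist',(*p,70),c).round())
cv2.imwrite('pics/w7.png',W);cv2.imwrite('pics/s7.png',cv2.resize(S[90:310,140:460],None,fx=2.4,fy=2.4))
E
```

```text
time: 22.15
position: [528.3, 269.8, 239.2]
orientation: [[0.957, 0.29, -0.002], [0.29, -0.957, -0.001], [-0.002, -0.0, -1.0]]
ft_force: [0.4, 0.3, 0.3]
width: 51.9
gripper_force: 0.0
time: 22.82
position: [393.5, 139.3, 309.3]
orientation: [[0.958, 0.288, 0.002], [0.288, -0.958, -0.0], [0.001, 0.001, -1.0]]
ft_force: [0.6, 0.6, 0.5]
width: 60.4
gripper_force: 0.0
22.8167 [393.53463502 139.2749254  309.25629527]
red padpx [314.  35.] cap top px [313.  16.]
blue padpx [311. 111.] cap top px [310. 109.]
white padpx [242.  31.] cap top px [225.  11.]
yellow padpx [244. 107.] cap top px [229. 104.]
```

View pics/w7.png

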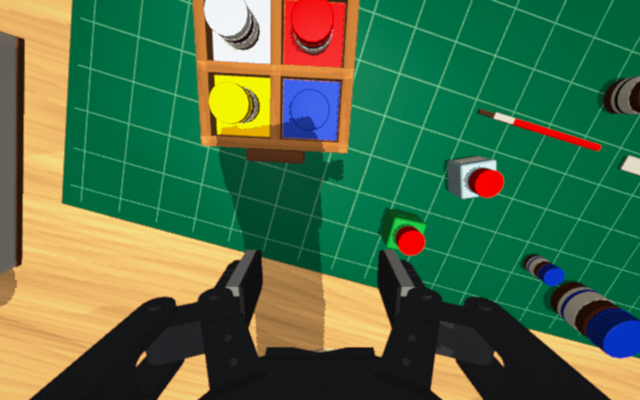

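View pics/s7.png

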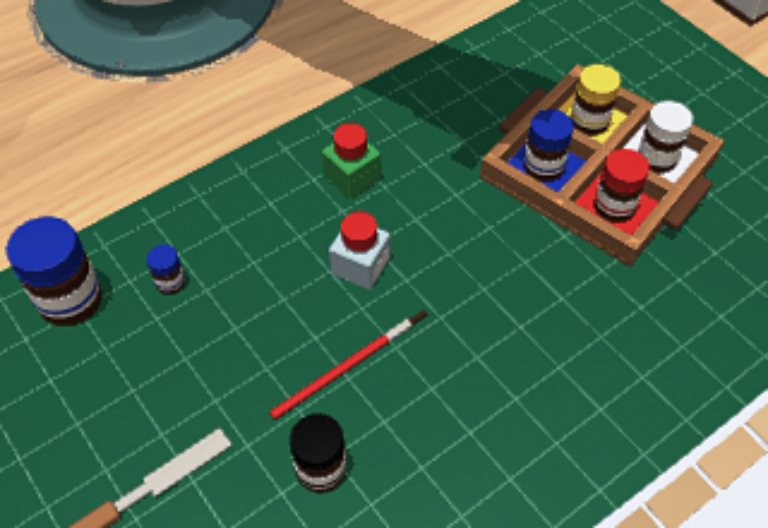

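All four jars stand upright and close to centre on their own colours. In the wrist view, blue (309,110) lies over its pad centre (311,109), and yellow (232,103), white and red (313,22) match their predicted cap positions. The black jar and ink bottle are upright and were not touched.

```bash
python3 -c "
from plant import r
print(r.sign_off())"
```

```text
the job is handed in; nothing more can be done
None
```

I put the four paint jars upright in the caddy compartments of their own colours, left the two look-alikes untouched, and handed the job in at about 23 s; the sign-off returned no verdict.

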